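# Push a carton tray past the spring gate of a feed chute

## Task

Press the spring gate of the chute down with one fingertip on its long bar and hold it down while the other finger pushes the grey tray with its carton along the chute over the gate. Keep the gate held down until the whole tray is past it, so that it does not scrape or lift the tray, then let go so that the gate springs up behind the tray. Only press and push: do not lift the tray or the carton, and leave the other things on the cabinet where they are.

Things in the scene. Friction and masses are not known exactly. Their poses are not given: they have to be found in the camera images.
- chute: Fixed steel feed chute. Origin on the cabinet top, mid width, in the gate's plane. x: the way the tray must go (roughly to the robot's left); y: across it to the robot's side; z up. Bed at z = 40 mm from x = -155 (open end) to +141 mm (past the gate 1 mm lower, walls 2 mm wider); side walls at y = 44 to 50 and -44 to -50 mm, tops at z = 54 mm.
- chute_stop (a point): Middle of the bed's far end, at the inner face of the end stop: x = +135, y = 0, z = 39 mm of the chute frame. The stop wall's top is at z = 62 mm. The tray may be pushed against it or left short of it.
- gate (a joint): Gate angle (rad). Gate: steel arm across the chute in a slot at chute x = -8 to +8 mm (arm x = -5 to +5), hinged on the far side (axis along x at y = -56, z = 37 mm). 0: sprung up, slanting, 16 mm above the bed at mid width, blocks the tray. Grows as the bar is pressed; from 0.33 it lies below the bed; stop at 0.42. Springs back to 0. The bar needs about 3.5 N to start, 8 N fully down.
- press_bar (a point): Mid point of the top face of the gate's press bar; moves with the gate. Bar 220 x 26 x 8 mm, parallel to the chute outside the wall on the robot's side, over chute x = -170 to +50 mm. Gate up: point at x = -60, y = 57, z = 92 mm of the chute frame, top sloping 20 deg, inner edge lower. At 0.35 rad: level, y = 69, z = 50 mm; at the stop z = 41 mm, so both fingertips can be just above the bed.
- tray: Loose grey plastic slide tray, 100 mm long (chute x), 84 mm wide, 24 mm high with 4 mm walls; origin at the centre of its underside, x axis along the chute's x (leading end at +50 mm, rear wall's outer face at -50 mm), z up. Starts on the chute bed upstream of the gate, its origin at chute x = -65 to -95 mm. About 0.2 kg.
- carton: Small brown cardboard carton, 66 x 48 x 50 mm, standing loose in the tray between low ribs on the tray's 4 mm floor; its top is about 94 mm above the cabinet. Origin at the centre of its underside. About 0.11 kg.
- weight: Bystander: small brass-coloured knob weight, 29 mm across, 48 mm high, standing beside the downstream part of the chute on the robot's side; origin at its underside.
- cup: Bystander: brown filled food cup, 104 mm across, 41 mm high; origin at its underside.
- film_core: Bystander, fixed in place: cardboard tube standing upright, 79 mm across, 130 mm high; origin at its underside.
- ink_pad: Bystander: flat ink pad case, 56 x 86 x 16 mm; origin at its underside.
- brush: Bystander: small flat brush with a wooden handle, lying, 30 x 167 x 13 mm; origin at its underside.
- clip: Bystander: sheet metal spring clip, 25 x 50 x 45 mm; origin at its underside.

How it is judged:
By the outcome, as a careful person would: the job done as asked, in the order asked, and still so for the second after the job is handed in, with the robot touching nothing.
It also fails if it takes over 48 s, if anything falls off the work surface, if the arm or the gripper's body presses on something with over 40 N, if the wrist force passes 120 N, or if a joint passes its speed limit or range.

## Robot

A 6-joint arm with a two-finger parallel gripper is mounted at the origin on a cart in front of the work surface, level with it; the furniture and walls round the work are solid. World frame = base frame: x ahead of the robot, y to its left, z up, the work surface at z = 0. Lengths are in m, angles in rad, forces in N, time in s.
With the tool pointing down it reaches from about 0.35 to 0.775 m from the base axis. Payload 7.3 kg.
Tool frame: the origin (TCP) lies at the centre of the arm's flange, where the gripper is bolted on; the fingertips stand 178 mm ahead of it and the grasp point (between the pads) lies 159 mm ahead of it; z points along the fingers, y is the line along which they close (so a half turn about z gives the same grasp; the last joint's range is limited). The gripper opens to 92 mm and grips with 3 to 60 N. Pads are 19 mm wide; open, the fingers measure 130 mm over their backs; the gripper's body (75 mm by 190 mm) begins 47 mm behind the grasp point.
Start: joints at [-1.303, 0.342, 1.524, -0, 1.275, -0.146], TCP at [0.211, -0.481, 0.405] pointing down, gripper open.
Joint ranges: [-2.53, 2.53], [-0.77, 2.02], [0.04, 2.7], [-1, 4.14], [0.28, 2.66], [-3.11, 3.11]. Speed limits (rad/s): [2.57, 2.57, 3.14, 3.14, 3.14, 3.14].

## Interface

Orientations are given as [roll, pitch, yaw] about the fixed x, y, z axes, in that order (R = Rz(yaw) Ry(pitch) Rx(roll)).
In Python, from cell import robot gives the robot as it stands.
- The arm moves only by the tool nudge_tcp, called after "Call:" by a JSON object that holds its "method" and its "body". Schema: {"type":"object","properties":{"plan":{"type":"string"},"finger_gap":{"type":"number"},"squeeze":{"type":"number"},"only":{"type":"string"},"quiet":{"type":"boolean"},"lines":{"type":"string"}},"required":["plan"],"additionalProperties":false}. plan is a string of 1 to 8 rows, one to a line, with the numbers parted by commas; each row has 6 numbers: dx, dy, dz in units of 20 mm, then a rotation vector rx, ry, rz in rad; each row shifts and turns the commanded pose from where the row before left it, along the tool's axes as they then stand; what a row does not reach is not made up. A row lasts 1/12 s, in which the tool goes at most 0.0417 m and 0.125 rad, less where a joint would pass 70% of its speed; a pose out of reach is approached as far as the arm can. finger_gap is the finger opening in m, set as the call begins (left out keeps the last). The fingers move at their own pace and stop on an object; squeeze is the grip in N (left out, the last holds). Time passes only in rows, so rows that do not move let the fingers close. The tool returns the time, the measured TCP pose, the force, the opening and the grip force at its end. only (a regular expression) keeps the lines of the reply that match it, lines (a string "A,B") keeps lines A to B, and quiet returns only ok. Input that does not fit is refused with a message, and nothing moves.
- robot.observe(): the state, without advancing time (a new reading comes with each control period).
- robot.read_camera(name): name is "scene" or "top" or "wrist"; returns a dict with "image" (400x640x3 uint8, red, green, blue), "fx", "fy", "cx", "cy" (pixels), "pose" (4x4, takes a point from camera to world coordinates). Camera axes: x right, y down, z forward; pixel columns grow to the right and rows downward; lengths in m; the calibration is good to about 2 mm. A picture is of the moment at which its call begins. There is no depth.
- robot.hand_in(): hands the job in; it is judged then, once.
The state is a dict: "time": time; "qpos": joint angles; "qvel": joint speeds; "joint_efforts": joint torques, N m; "tool_pos": TCP position; "tool_rot": TCP orientation; "contact_force": force on the tool from outside, world axes, zero at the start; "torque": the same for the moment, N m; "opening": finger opening in m; "grip_force": force on a finger pad.
Only numpy, scipy, OpenCV 4.12 (cv2) and the standard library are available. Lean on these libraries where they do the work, as an engineer would, in place of code of your own. Each camera call takes 0.05 s, during which the arm holds its last target. There are 200 camera calls.

## Working session

There is one attempt and no reset: what is moved stays moved. The work goes in short steps, Python scripts to look and compute and a tool call to move; the robot and the scene stay as the last step left them, time stands still between calls to the robot, and variables do not carry over. Pictures are saved under pics/ and viewed, at most 10 in all, crops included, and the job is handed in when it is done.

```bash
ls; mkdir -p pics; python3 - <<'E'
from cell import robot
import cv2
o=robot.observe(); print({k:o[k] for k in ('time','tool_pos','tool_rot','opening','contact_force')})
for n in ('top','scene'):
    c=robot.read_camera(n); cv2.imwrite(f'pics/{n}0.png',c['image'][:,:,::-1]); print(n,c['fx'],c['fy'],c['cx'],c['cy'],c['pose'])
E
```

```text
cell.py
pics
{'time': 0.0, 'tool_pos': array([ 0.21108112, -0.48054623,  0.40405536]), 'tool_rot': array([-3.14011183e+00, -2.30597835e-04,  4.13849174e-01]), 'opening': 0.09168134494731872, 'contact_force': array([ 0.36365924,  0.14289262, -0.11223838])}
top 410.00694191353267 410.00694191353267 321.22889363034443 203.32305346373238 [[ 0.02357985 -0.99033189  0.13669947  0.40640885]
 [-0.99956485 -0.02093063  0.0207852   0.04934664]
 [-0.01772304 -0.13713009 -0.99039448  0.99411963]
 [ 0.          0.          0.          1.        ]]
scene 443.336083729014 443.336083729014 326.5870808945384 201.3088711483699 [[-0.75426628  0.36535569 -0.54552507  1.01505676]
 [ 0.65649101  0.4068943  -0.63518232  0.61596994]
 [-0.01009643 -0.83722891 -0.54675938  0.5766659 ]
 [ 0.          0.          0.          1.        ]]
```

View pics/top0.png

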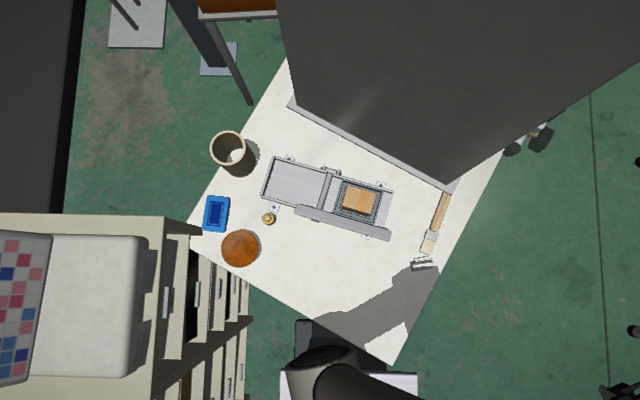

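View pics/scene0.png

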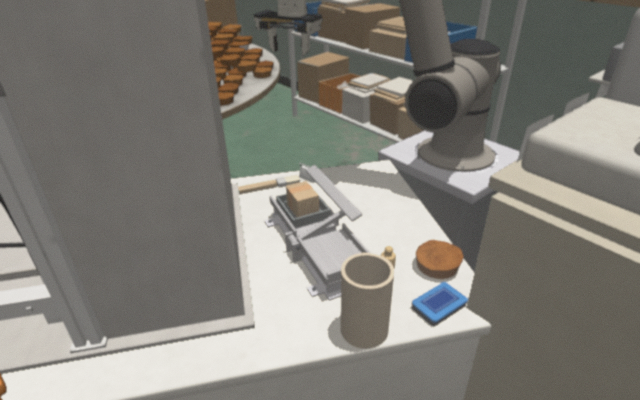

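The top view shows the chute running from about (265,180), its stop end, to (390,215), its open end. The carton is at (358,198), the press bar at (343,222) and the weight at (268,218). A tall grey cabinet stands behind the chute. Next I enlarge the chute area.

```bash
python3 - <<'E'
import cv2
a=cv2.imread('pics/top0.png')[140:260,240:400]
cv2.imwrite('pics/top0c.png',cv2.resize(a,None,fx=5,fy=5,interpolation=cv2.INTER_CUBIC))
E
```

```text
(no output)
```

View pics/top0c.png

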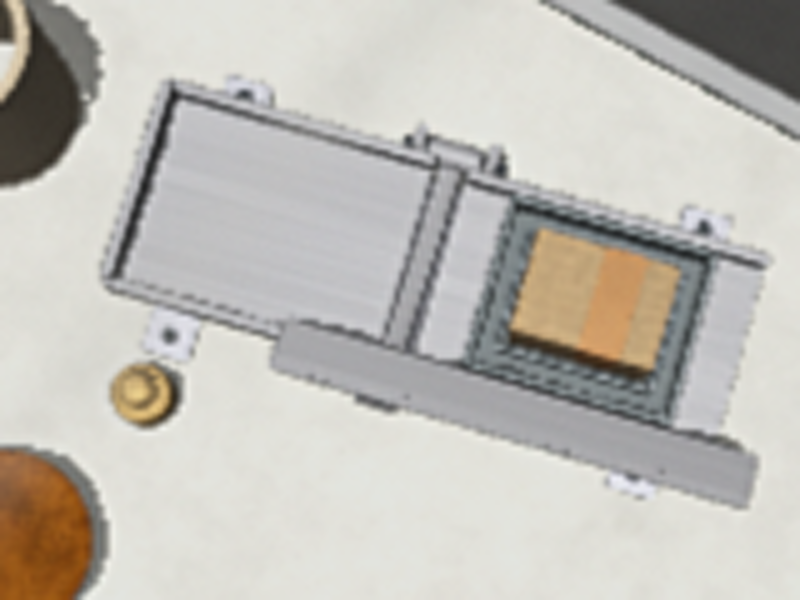

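The crop shows the stop's outer corners at crop (166,81) and (104,287), the far wall's open end at (769,261), the bar's corners at (290,320), (272,368), (757,455), (745,507), and the tray rim's corners at (513,200), (714,257), (668,424). I cast these onto their known heights and fit a planar frame.

```bash
cat > h.py <<'E'
import numpy as np, cv2
K={'top':(410.00694,321.22889,203.32305),'scene':(443.336,326.587,201.309)}
P={'top':np.array([[0.02357985,-0.99033189,0.13669947,0.40640885],[-0.99956485,-0.02093063,0.0207852,0.04934664],[-0.01772304,-0.13713009,-0.99039448,0.99411963]])}
def cast(uv,z,cam='top',pose=None):
    f,cx,cy=K[cam]; p=P[cam] if pose is None else pose
    d=p[:3,:3]@np.array([(uv[0]-cx)/f,(uv[1]-cy)/f,1]); return p[:3,3]+d*(z-p[2,3])/d[2]
def crop(u,v,x0=240,y0=140,s=5): return ((u+.5)/s-.5+x0,(v+.5)/s-.5+y0)
def rigid(A,B):  # chute->world, 2D
    A,B=np.array(A),np.array(B); a,b=A.mean(0),B.mean(0); H=(A-a).T@(B-b)
    th=np.arctan2(H[0,1]-H[1,0],H[0,0]+H[1,1]); R=np.array([[np.cos(th),-np.sin(th)],[np.sin(th),np.cos(th)]])
    return th,b-R@a,R
E
python3 - <<'E'
from h import *
pts=[((166,81),.062,(.141,-.050)),((104,287),.062,(.141,.050)),((769,261),.054,(-.155,-.050)),
((290,320),.0876,(.05,.0448)),((272,368),.0964,(.05,.0692)),((757,455),.0876,(-.17,.0448)),((745,507),.0964,(-.17,.0692))]
W=[cast(crop(*p),z)[:2] for p,z,_ in pts]; C=[c for *_,c in pts]
th,t,R=rigid(C,W); print('th',th,np.degrees(th),'t',t)
for w,c in zip(W,C): print(np.round(R.T@(w-t)*1e3,1),np.array(c)*1e3)
for n,p,z in (('tray FL',(513,200),.064),('tray RL',(714,257),.064),('tray RR',(668,424),.064),('cart',(540,226),.094),('cart',(683,264),.094),('cart',(654,371),.094),('cart',(510,333),.094),('weight',(146,392),.04),('w l',(110,395),.02),('w r',(181,395),.02)):
    print(n,np.round(R.T@(cast(crop(*p),z)[:2]-t)*1e3,1))
E
```

```text
th 1.3076264772430684 74.9214783255874 t [0.56015793 0.0630279 ]
[139.6 -50.1] [141. -50.]
[138.  51.] [141.  50.]
[-153.3  -48. ] [-155.  -50.]
[48.2 44.4] [50.  44.8]
[48.7 68.1] [50.  69.2]
[-167.2   44.1] [-170.    44.8]
[-167.    68.4] [-170.    69.2]
tray FL [-31.8 -40.6]
tray RL [-127.6  -40.7]
tray RR [-127.8   39.2]
cart [-47.3 -26.6]
cart [-112.9  -27.9]
cart [-113.3   21.8]
cart [-47.7  23.4]
weight [108.5  90.7]
w l [128.   95.8]
w r [95.4 86.2]
```

```bash
python3 - <<'E'
from h import *
th=1.30763;t=np.array([.56016,.06303]);R=np.array([[np.cos(th),-np.sin(th)],[np.sin(th),np.cos(th)]])
for n,p,z in (('plinth L',(288,103),0),('plinth front R',(450,193),0),('plinth@crop',crop(800,135),0),('plinth@crop2',crop(540,0),0),('core top',(228,148),.13),('cup',(241,248),.03),('clip',(422,263),.03)):
    w=cast(p,z); print(n,w[:2].round(3),np.round(R.T@(w[:2]-t)*1e3))
print('target world',t+R@[-.148,.0345])
E
```

```text
plinth L [0.799 0.161] [ 156. -205.]
plinth front R [ 0.576 -0.244] [-292.  -95.]
plinth@crop [ 0.639 -0.121] [-157. -124.]
plinth@crop2 [0.706 0.008] [ -15. -155.]
core top [0.643 0.273] [225. -25.]
cup [0.43  0.255] [152. 176.]
clip [ 0.405 -0.167] [-263.   90.]
target world [ 0.4883472  -0.07089973]
```

Call:
{"method": "nudge_tcp", "body": {"plan": "0,0,0,0,0,-0.1117\n0,0,0,0,0,-0.1117\n0,0,0,0,0,-0.1117\n0,0,0,0,0,-0.1117\n0,0,0,0,0,-0.1117\n0,0,0,0,0,-0.1117\n0,0,0,0,0,-0.1117\n0,0,0,0,0,-0.1117", "finger_gap": 0.05, "squeeze": 20}}

```text
time: 0.77
tool_pos: [0.2111, -0.4806, 0.4043]
tool_rot: [-3.141, -0.001, 1.313]
contact_force: [-1.1, -0.4, -1.3]
opening: 0.0506
grip_force: 0.0
```

The manual's scale: shifts go in units of 20 mm. Converting my numbers, 0.038 m is 1.9, 0.0134 m is 0.67.

Call:
{"method": "nudge_tcp", "body": {"plan": "1.9,0.67,0,0,0,0\n1.9,0.67,0,0,0,0\n1.9,0.67,0,0,0,0\n1.9,0.67,0,0,0,0\n1.9,0.67,0,0,0,0\n1.9,0.67,0,0,0,0\n1.9,0.67,0,0,0,0\n1.9,0.67,0,0,0,0"}}

```text
time: 1.43
tool_pos: [0.3944, -0.2132, 0.4046]
tool_rot: [-3.141, -0.0, 1.307]
contact_force: [0.7, -0.0, -0.7]
opening: 0.05
grip_force: 0.0
```

Call:
{"method": "nudge_tcp", "body": {"plan": "1.9,0.67,0,0,0,0\n1.9,0.67,0,0,0,0\n1.9,0.67,0,0,0,0\n1.9,0.67,0,0,0,0\n0,0,0,0,0,0\n0,0,0,0,0,0"}}

```text
time: 1.93
tool_pos: [0.4857, -0.0804, 0.4042]
tool_rot: [-3.141, 0.0, 1.312]
contact_force: [-0.6, 0.2, 0.2]
opening: 0.0499
grip_force: 0.0
```

```bash
python3 - <<'E'
from cell import robot
from h import *
o=robot.observe(); th=1.30763;t=np.array([.56016,.06303]);R=np.array([[np.cos(th),-np.sin(th)],[np.sin(th),np.cos(th)]])
print(o['time'],R.T@(o['tool_pos'][:2]-t),o['tool_pos'],o['tool_rot'],o['contact_force'])
c=robot.read_camera('wrist');cv2.imwrite('pics/wrist1.png',c['image'][:,:,::-1]);print(c['fx'],c['cx'],c['cy'],repr(c['pose']))
E
```

```text
1.9333 [-0.15786494  0.03455334] [ 0.48572944 -0.08041115  0.40415625] [-3.14054374e+00  1.37378450e-04  1.31179757e+00] [-0.57913369  0.24103533  0.15643377]
286.9808353225679 319.81948243540756 199.80311177843743 array([[ 0.96668776, -0.24705769, -0.06691245,  0.50375434],
       [-0.25595129, -0.93501351, -0.24543569, -0.0150634 ],
       [-0.00192727,  0.254386  , -0.96710085,  0.38328409],
       [ 0.        ,  0.        ,  0.        ,  1.        ]])
```

View pics/wrist1.png

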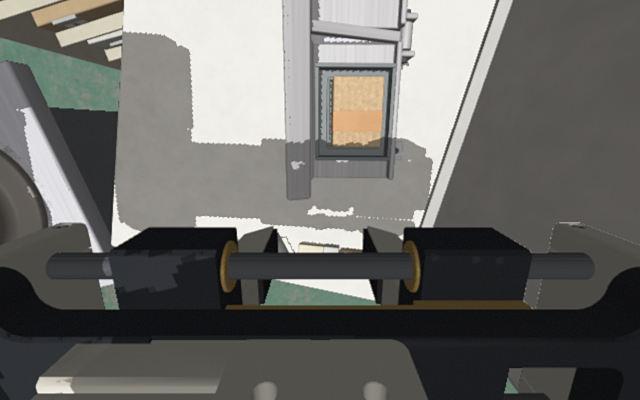

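The wrist view shows the bar's open end at (287,199)–(311,195), the tray rim's rear corners at (316,158) and (387,157), and its front corners at (318,66) and (393,68). I cast these to cross-check the frame.

```bash
python3 - <<'E'
from h import *
K['w']=(286.98,319.82,199.80)
P['w']=np.array([[ 0.96668776, -0.24705769, -0.06691245,  0.50375434],[-0.25595129, -0.93501351, -0.24543569, -0.0150634 ],[-0.00192727,  0.254386  , -0.96710085,  0.38328409]])
th=1.30763;t=np.array([.56016,.06303]);R=np.array([[np.cos(th),-np.sin(th)],[np.sin(th),np.cos(th)]])
for n,p,z in (('bar outer',(287,199),.0964),('bar inner',(311,195),.0876),('tray RR',(316,158),.064),('tray RL',(387,157),.064),('tray FR',(318,66),.064),('tray FL',(393,68),.064),('far wall end outer',(394,180),.054),('cart rear R',(334,146),.094),('cart rear L',(384,147),.094)):
    print(n,np.round(R.T@(cast(p,z,'w')[:2]-t)*1e3,1))
E
```

```text
bar outer [-164.9   68.3]
bar inner [-162.6   43.8]
tray RR [-126.2   38.8]
tray RL [-124.7  -39.7]
tray FR [-32.3  36.9]
tray FL [-33.9 -40.1]
far wall end outer [-152.4  -51.9]
cart rear R [-110.9   20.5]
cart rear L [-111.6  -29.2]
```

The frame holds to a few millimetres. The tray's rear face is at about x = -129 mm. I go to x = -150 mm and descend to just above the bar.

Call:
{"method": "nudge_tcp", "body": {"plan": "0.4,0,1.5,0,0,0\n0,0,1.5,0,0,0\n0,0,1.5,0,0,0\n0,0,1.2,0,0,0\n0,0,0,0,0,0"}}

```text
time: 2.4
tool_pos: [0.4851, -0.0756, 0.2866]
tool_rot: [-3.132, 0.0, 1.305]
contact_force: [-0.3, 0.1, 0.1]
opening: 0.0502
grip_force: 0.0
```

Call:
{"method": "nudge_tcp", "body": {"plan": "0,0,0.5,0,0,0\n0,0,0.4,0,0,0\n0,0,0.4,0,0,0\n0,0,0.3,0,0,0\n0,0,0,0,0,0"}}

```text
time: 2.82
tool_pos: [0.487, -0.075, 0.2586]
tool_rot: [-3.142, 0.0, 1.307]
contact_force: [-2.1, -2.3, 5.4]
opening: 0.0499
grip_force: 2.3
```

```bash
python3 - <<'E'
from cell import robot
import cv2
c=robot.read_camera('wrist');cv2.imwrite('pics/wrist2.png',c['image'][:,:,::-1])
c=robot.read_camera('scene');cv2.imwrite('pics/scene2.png',cv2.resize(c['image'][130:310,220:420,::-1],None,fx=3,fy=3))
E
```

```text
(no output)
```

View pics/scene2.png

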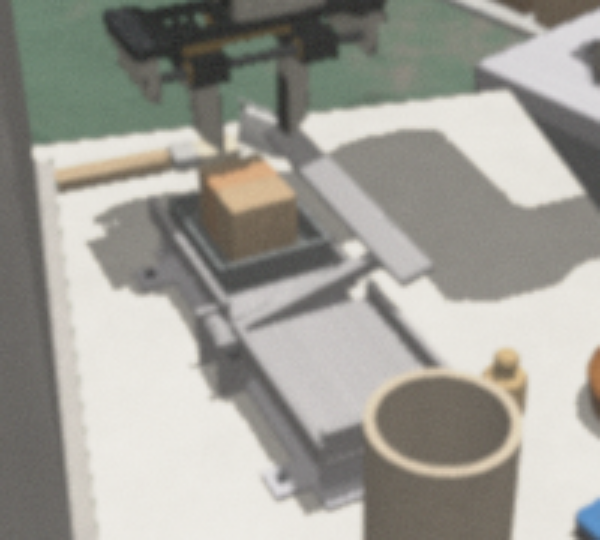

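The scene view shows one finger at crop (285,130) on the bar and the other, at (210,140), behind the tray and carton with clear space. I press on slowly.

Call:
{"method": "nudge_tcp", "body": {"plan": "0,0,0.4,0,0,0\n0,0,0.4,0,0,0\n0,0,0.3,0,0,0\n0,0,0.3,0,0,0\n0,0,0.25,0,0,0\n0,0,0.15,0,0,0\n0,0,0,0,0,0\n0,0,0,0,0,0"}}

```text
time: 3.58
tool_pos: [0.4861, -0.0742, 0.223]
tool_rot: [-3.138, 0.0, 1.308]
contact_force: [-7.4, 0.3, 8.3]
opening: 0.0501
grip_force: 4.3
```

```bash
python3 - <<'E'
from cell import robot
import cv2
o=robot.observe();print(o['contact_force'],o['torque'],o['tool_pos'],o['tool_rot'])
c=robot.read_camera('scene');cv2.imwrite('pics/scene3.png',cv2.resize(c['image'][130:310,220:420,::-1],None,fx=3,fy=3))
E
```

```text
[-7.36520965  0.32268637  8.30648588] [0.23531163 1.33874711 0.0307796 ] [ 0.48609061 -0.07421327  0.22297786] [-3.13759283e+00  1.63147513e-05  1.30763318e+00]
```

View pics/scene3.png

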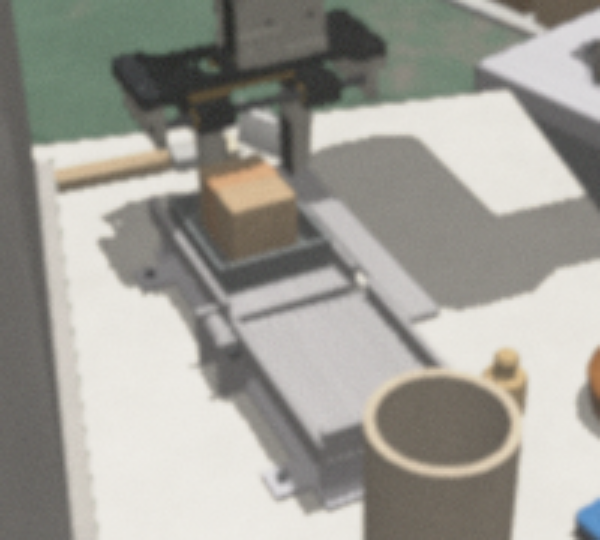

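The gate arm now lies flush (crop (295,295)), the bar is at about z = 45 mm (roughly 0.39 rad), and the force is about the 8 N expected. I start pushing.

Scaled: 0.005 m is 0.25, 0.004 m is 0.2.

Call:
{"method": "nudge_tcp", "body": {"plan": "0.15,0,0,0,0,0\n0.15,0,0,0,0,0\n0.15,0,0,0,0,0\n0.15,0,0,0,0,0\n0.2,0,0,0,0,0\n0.25,0,0,0,0,0\n0.25,0,0,0,0,0\n0.25,0,0,0,0,0"}}

```text
time: 4.3
tool_pos: [0.4959, -0.0454, 0.2242]
tool_rot: [3.138, 0.002, 1.308]
contact_force: [-1.0, -6.3, 7.8]
opening: 0.0502
grip_force: 4.5
```

Call:
{"method": "nudge_tcp", "body": {"plan": "0.25,0,0,0,0,0\n0.25,0,0,0,0,0\n0.25,0,0,0,0,0\n0.25,0,0,0,0,0\n0.25,0,0,0,0,0\n0.25,0,0,0,0,0\n0.25,0,0,0,0,0\n0.25,0,0,0,0,0"}}

```text
time: 4.97
tool_pos: [0.5063, -0.0067, 0.2241]
tool_rot: [3.138, 0.002, 1.308]
contact_force: [-1.8, -7.0, 6.7]
opening: 0.0505
grip_force: 4.7
```

```bash
python3 - <<'E'
from cell import robot
import cv2
from h import *
o=robot.observe();th=1.30763;t=np.array([.56016,.06303]);R=np.array([[np.cos(th),-np.sin(th)],[np.sin(th),np.cos(th)]])
print(R.T@(o['tool_pos'][:2]-t),R.T@o['contact_force'][:2])
a=robot.read_camera('scene')['image'][130:310,220:420,::-1];b=robot.read_camera('wrist')['image'][0:240,200:440,::-1]
cv2.imwrite('pics/s4.png',np.hstack([cv2.resize(a,(440,396)),cv2.resize(b,(396,396))[:,:360]]))
E
```

```text
[-0.0813685   0.03386668] [-7.27637548 -0.04449846]
```

View pics/s4.png

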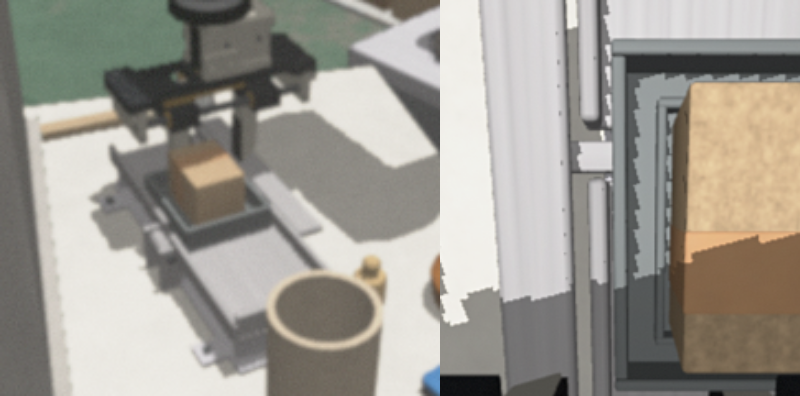

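The tray moves straight in the chute and its front is passing over the held gate. I continue.

Call:
{"method": "nudge_tcp", "body": {"plan": "0.25,0,0.05,0,0,0\n0.25,0,0,0,0,0\n0.25,0,0,0,0,0\n0.25,0,0,0,0,0\n0.25,0,0,0,0,0\n0.25,0,0,0,0,0\n0.25,0,0,0,0,0\n0.25,0,0,0,0,0"}}

```text
time: 5.73
tool_pos: [0.5167, 0.0319, 0.2232]
tool_rot: [3.139, 0.001, 1.308]
contact_force: [-2.1, -7.5, 7.5]
opening: 0.0502
grip_force: 4.7
```

Call:
{"method": "nudge_tcp", "body": {"plan": "0.25,0,0,0,0,0\n0.25,0,0,0,0,0\n0.25,0,0,0,0,0\n0.25,0,0,0,0,0\n0.25,0,0,0,0,0\n0.25,0,0,0,0,0\n0.25,0,0,0,0,0\n0.25,0,0,0,0,0"}}

```text
time: 6.4
tool_pos: [0.527, 0.0706, 0.223]
tool_rot: [3.139, 0.001, 1.308]
contact_force: [-1.6, -5.9, 8.0]
opening: 0.0497
grip_force: 4.6
```

```bash
python3 - <<'E'
from cell import robot
import cv2
from h import *
o=robot.observe();th=1.30763;t=np.array([.56016,.06303]);R=np.array([[np.cos(th),-np.sin(th)],[np.sin(th),np.cos(th)]])
print(R.T@(o['tool_pos'][:2]-t),R.T@o['contact_force'][:2])
E
```

```text
[-0.00135649  0.03401004] [-6.10094136  0.02043986]
```

Call:
{"method": "nudge_tcp", "body": {"plan": "0.25,0,0,0,0,0\n0.25,0,0,0,0,0\n0.25,0,0,0,0,0\n0.2,0,0,0,0,0\n0.15,0,0,0,0,0\n0.05,0,0,0,0,0\n0,0,0,0,0,0\n0,0,0,0,0,0"}}

```text
time: 7.07
tool_pos: [0.5329, 0.0929, 0.2231]
tool_rot: [3.139, 0.001, 1.308]
contact_force: [-1.6, -4.9, 8.6]
opening: 0.05
grip_force: 4.1
```

```bash
python3 - <<'E'
from cell import robot
import cv2
from h import *
o=robot.observe();th=1.30763;t=np.array([.56016,.06303]);R=np.array([[np.cos(th),-np.sin(th)],[np.sin(th),np.cos(th)]])
print(R.T@(o['tool_pos'][:2]-t),R.T@o['contact_force'][:2])
a=robot.read_camera('scene')['image'][130:310,220:420,::-1];b=robot.read_camera('top')['image'][140:260,240:400,::-1]
cv2.imwrite('pics/s5.png',np.hstack([cv2.resize(a,(400,360)),cv2.resize(b,(400,300))[[*range(300)]+[299]*60]]))
E
```

```text
[0.0217514  0.03406652] [-5.11497017  0.28165242]
```

View pics/s5.png

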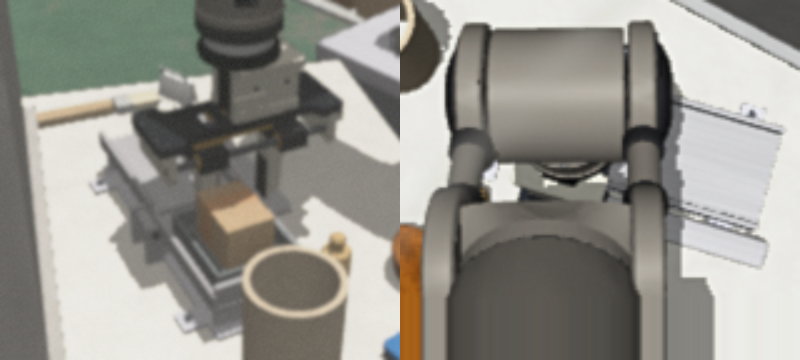

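The tray and carton are upright past the gate, with the tray's rear at about x = +31 mm. I push 2 mm more, back off 2 mm to free the tray, then lift straight up so the gate follows.

Scaled: -0.0015 m is -0.075, -0.001 m is -0.05.

Call:
{"method": "nudge_tcp", "body": {"plan": "0.05,0,0,0,0,0\n0.05,0,0,0,0,0\n0,0,0,0,0,0\n-0.05,0,0,0,0,0\n-0.075,0,0,0,0,0\n0,0,0,0,0,0"}}

```text
time: 7.67
tool_pos: [0.533, 0.0934, 0.2234]
tool_rot: [3.139, -0.002, 1.307]
contact_force: [-0.6, 4.3, 8.3]
opening: 0.05
grip_force: 4.1
```

Call:
{"method": "nudge_tcp", "body": {"plan": "0,0,-0.25,0,0,0\n0,0,-0.4,0,0,0\n0,0,-0.5,0,0,0\n0,0,-0.5,0,0,0\n0,0,-0.5,0,0,0\n0,0,-0.5,0,0,0\n0,0,-0.75,0,0,0\n0,0,-1,0,0,0"}}

```text
time: 8.33
tool_pos: [0.5311, 0.093, 0.309]
tool_rot: [-3.136, 0.002, 1.307]
contact_force: [0.2, 0.1, -0.4]
opening: 0.0499
grip_force: 0.0
```

Call:
{"method": "nudge_tcp", "body": {"plan": "0,0,-1.5,0,0,0\n0,0,-1.5,0,0,0\n0,0,-1.5,0,0,0\n0,0,-0.5,0,0,0\n-1.5,-1.25,0,0,0,0\n-1.5,-1.25,0,0,0,0\n-1.5,-1.25,0,0,0,0\n-1.5,-1.25,0,0,0,0"}}

```text
time: 9.0
tool_pos: [0.4022, 0.0029, 0.4086]
tool_rot: [-3.138, 0.0, 1.308]
contact_force: [0.1, -1.4, -0.0]
opening: 0.0496
grip_force: 0.0
```

Call:
{"method": "nudge_tcp", "body": {"plan": "-1.5,-1.25,0,0,0,0\n-1.5,-1.25,0,0,0,0\n-1.5,-1.25,0,0,0,0\n-1.5,-1,0,0,0,0\n-1.5,0,0,0,0,0\n-1.5,0,0,0,0,0\n-1,0,0,0,0,0\n0,0,0,0,0,0"}}

```text
time: 9.67
tool_pos: [0.2596, -0.1673, 0.4093]
tool_rot: [-3.14, -0.0, 1.304]
contact_force: [-0.4, 0.2, 0.6]
opening: 0.0499
grip_force: 0.0
```

```bash
python3 - <<'E'
from cell import robot
import cv2
from h import *
a=robot.read_camera('scene')['image'][130:310,220:420,::-1];b=robot.read_camera('top')['image'][140:260,240:400,::-1]
cv2.imwrite('pics/top6.png',b)
cv2.imwrite('pics/s6.png',np.hstack([cv2.resize(a,(320,288))[[*range(288)]+[287]*72],cv2.resize(b,(480,360),interpolation=cv2.INTER_CUBIC)]))
E
```

```text
(no output)
```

View pics/s6.png

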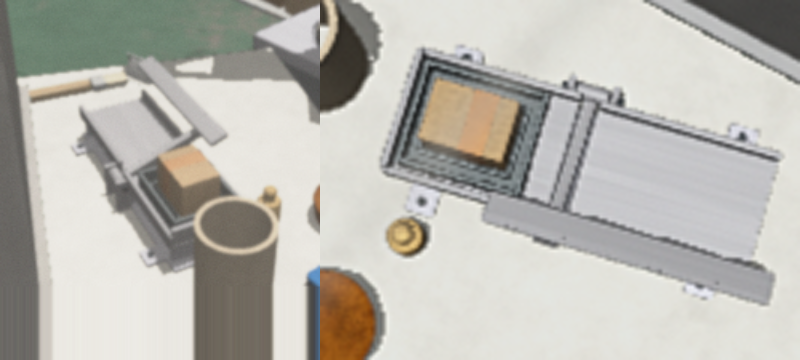

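The tray stands near the stop with its carton (right image, (468,120)). The gate is up behind it (575,150), the bar is raised, and the weight, cup and core are unmoved. The robot touches nothing, so I hand in.

```bash
python3 -c "
from cell import robot
print(robot.hand_in())"
```

```text
the job is handed in; nothing more can be done
None
```

The job is handed in at about 10 s: I held the gate down while pushing the tray and its upright carton past it to near the end stop, then let the gate spring up behind; in the last pictures the weight, cup and film core looked unmoved (the ink pad, brush and clip were only partly or not in view).

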